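Put leftover parts back in their stock drawers

ROBOT

A 6-joint arm with a two-finger parallel gripper is mounted at the origin on the work surface. World frame = base frame: x ahead of the robot, y to its left, z up, the work surface at z = 0. Lengths are in m, angles in rad, forces in N, time in s.
With the tool pointing down it reaches from about 0.35 to 0.975 m from the base axis. Payload 4.9 kg.
Tool frame: the origin (TCP) lies midway between the tips of the shut fingers; the grasp point (between the pads) lies 19 mm behind it; z points along the fingers, y is the line along which they close (so a half turn about z gives the same grasp; the last joint's range is limited). The gripper opens to 85 mm and grips with 20 to 120 N. Pads are 22 mm wide; open, the fingers measure 114 mm over their backs; the gripper's body (76 mm by 85 mm) begins 54 mm behind the grasp point. The pads swing forward as they close: fully open they stand 13 mm farther back than shut.
Start: joints at [1.066, 0.053, 1.613, -0, 1.476, -0.119], TCP at [0.235, 0.579, 0.231] pointing down, gripper open.
Joint ranges: [-3.01, 3.01], [-1.01, 2.22], [0.06, 2.58], [-1.02, 4.17], [0.09, 2.62], [-3.14, 3.14]. Speed limits (rad/s): [2.57, 2.57, 3.14, 3.14, 3.14, 3.14].

INTERFACE

Orientations are given as a rotation vector (axis times angle).
In Python, from station import telemetry, optics, ctrl gives the robot as it stands.
- The arm moves only by the shell command python3 -m pendant 'ROWS' [FORCE]. ROWS is JSON, one flat list of numbers, 7 for each row, row after row: the turn, a rotation vector about the tool's x, y, z as a fraction of full scale, then the shift along the tool's x, y, z as a fraction of full scale, then the opening, from 0 (shut) to 1 (fully open). In form: [ax, ay, az, tx, ty, tz, fingers, ax, ay, az, tx, ty, tz, fingers, ...]. A call has 1 to 12 rows; each row is the pose to reach, as a shift and turn from the pose commanded when the call began, along the tool's axes at that moment; what a row does not reach only later rows make up. Full scale, the value 1, is 300 mm for a shift and 30 degrees for a turn. A row lasts 1/8 s, in which the tool goes at most 62.5 mm and 10.7 degrees, less where a joint would pass 70% of its speed; a pose out of reach is approached as far as the arm can. A call with a number of a shift or a turn outside -1 to 1 is refused whole. A call with a gripper value outside its range is refused whole. The fingers move at their own pace and stop on an object; FORCE is the grip in N (left out, the last holds). Time passes only in rows, so rows that repeat a pose let the fingers close. It gives the time, the measured TCP pose, the force, the opening and the grip force at its end, in the units of the state.
- telemetry.get_obs(): the state, without advancing time (a new reading comes with each control period).
- optics.get_image(name): name is "scene" or "top"; returns a dict with "image" (400x640x3 uint8, red, green, blue), "depth" (400x640 float32, m along the optical axis (not along the pixel's ray), 0 where there is no reading), "fx", "fy", "cx", "cy" (pixels), "rvec" (rotation vector, rad) and "tvec" (3), from world to camera coordinates, as OpenCV has them. Camera axes: x right, y down, z forward; pixel columns grow to the right and rows downward; lengths in m; the calibration is good to about 2 mm. A picture is of the moment at which its call begins.
- ctrl.finish_job(): hands the job in; it is judged then, once.
The state is a dict: "t": time; "q": joint angles; "dq": joint speeds; "effort": joint torques, N m; "tool_pos": TCP position; "tool_rot": TCP orientation; "contact_force": force on the tool from outside, world axes, zero at the start; "wrist_torque": the same for the moment, N m; "opening": finger opening in m; "grip_force": force on a finger pad.
Only numpy, scipy, OpenCV 4.12 (cv2) and the standard library are available. Lean on these libraries where they do the work, as an engineer would, in place of code of your own. Each camera call takes 0.05 s, during which the arm holds its last target. There are 200 camera calls.

TASK

Four parts are left over on the cutting mat: a large and a small capacitor, a heat sink and a toroidal transformer. Put each one back in the drawer that already holds its own kind and size, upright and flat on the drawer's floor in the free space in front of the stock, set down and not dropped. Leave the solder reel and the jar alone.

Things in the scene. Friction and masses are not known exactly. Their poses are not given: they have to be found in the camera images.
- big_cap: The large loose capacitor: a plain aluminium can 45 mm in diameter and 54 mm tall, standing upright, with a black top that carries two pairs of thin spade tabs, 61 mm tall in all. About 100 g. Origin: centre of its flat underside; z up its axis. Grip it round the can. Stands on the green mat, top 3 mm above the work surface.
- small_cap: The small loose capacitor: same make, a can 25 mm in diameter and 46 mm tall, 53 mm over its tabs, standing upright. About 45 g. Origin: centre of its flat underside; z up its axis. Grip it round the can. Stands on the green mat, top 3 mm above the work surface.
- sink: The loose heat sink: dark extruded metal, 42 long (its x) x 30 wide (its y) x 32 mm tall; a 6 mm base below, six upright fins that run along x. The outer fins are flat side faces to grip, 30 mm apart along y. About 60 g. Origin: centre of the underside of the base; z up. Base down, its x turned within 35 degrees of world x. Stands on the green mat, top 3 mm above the work surface.
- toroid: The loose toroidal transformer: a copper-wound round disc, 48 mm in diameter at the turns (the solid rim that the fingers meet is 46 mm), 24 mm tall, with a black potted centre and a brass bush. About 200 g. Origin: centre of its underside; z up. Its rim is upright between 5 and 19 mm above the underside. Stands on the green mat, top 3 mm above the work surface.
- drawer_big_cap: Clear open drawer fixed on the mat, 150 long (x) x 112 wide (y) x 45 mm high, walls and floor 3 mm, turned up to 14 degrees. Origin: centre of its underside; +x to its rear, -x to its label and pull lip (12 mm more), facing the robot. Inside, x -72 to +20, y -53 to +53 mm is free floor; behind that is fixed stock: two large capacitors (45 mm cans) side by side, 61 mm tall.
- drawer_small_cap: Clear open drawer fixed on the mat, 150 long (x) x 112 wide (y) x 45 mm high, walls and floor 3 mm, turned up to 14 degrees. Origin: centre of its underside; +x to its rear, -x to its label and pull lip (12 mm more), facing the robot. Inside, x -72 to +20, y -53 to +53 mm is free floor; behind that is fixed stock: three small capacitors (25 mm cans) side by side, 53 mm tall.
- drawer_sink: Clear open drawer fixed on the mat, 150 long (x) x 112 wide (y) x 45 mm high, walls and floor 3 mm, turned up to 14 degrees. Origin: centre of its underside; +x to its rear, -x to its label and pull lip (12 mm more), facing the robot. Inside, x -72 to +20, y -53 to +53 mm is free floor; behind that is fixed stock: three heat sinks side by side, 32 mm tall.
- drawer_toroid: Clear open drawer fixed on the mat, 150 long (x) x 112 wide (y) x 45 mm high, walls and floor 3 mm, turned up to 14 degrees. Origin: centre of its underside; +x to its rear, -x to its label and pull lip (12 mm more), facing the robot. Inside, x -72 to +20, y -53 to +53 mm is free floor; behind that is fixed stock: two toroidal transformers side by side, 24 mm tall.
- reel: A reel of solder lying flat, 56 mm in diameter, 33 mm tall, black flanges, loose; to be left alone. Origin: centre of its underside.
- jar: A round white jar with a blue lid, 60 mm in diameter, 52 mm tall, loose; to be left alone. Origin: centre of its underside.
Not all that is in view belongs to the job. Leave any pink, turquoise or yellow look-alike of the big_cap alone.

How it is judged:
By the outcome, as a careful person would: the job done as asked, in the order asked, and still so for the second after the job is handed in, with the robot touching nothing.
It also fails if it takes over 112 s, if anything falls off the work surface, if the arm or the gripper's body presses on something with over 40 N, if the wrist force passes 120 N, or if a joint passes its speed limit or range.

## Working session

There is one attempt and no reset: what is moved stays moved. The work goes in short steps, Python scripts to look and compute and a shell command to move; the robot and the scene stay as the last step left them, time stands still between calls to the robot, and variables do not carry over. Pictures are saved under pics/ and viewed, at most 14 in all, crops included, and the job is handed in when it is done.

```bash
mkdir -p pics; ls; python3 - <<'E'
from station import telemetry, optics, ctrl
import cv2,numpy as np
print(telemetry.get_obs())
for n in("scene","top"):
    d=optics.get_image(n); np.savez(f"{n}0.npz",**d)
    cv2.imwrite(f"pics/{n}0.png",d["image"][:,:,::-1])
    R=cv2.Rodrigues(np.array(d["rvec"]))[0]
    print(n,d["fx"],d["cx"],d["cy"],-R.T@np.array(d["tvec"]).ravel(),R)
E
```

```text
pics
{'t': 0.0, 'q': array([ 1.06598502e+00,  5.33557480e-02,  1.61427415e+00,  9.98929594e-06,
        1.47597531e+00, -1.18984973e-01]), 'dq': array([-0.00111748, -0.00087071, -0.00171099,  0.0003574 , -0.00063533,
        0.00075689]), 'effort': array([-1.28703359e-03, -3.93697321e+01, -3.70162833e+01, -3.27563002e-04,
        7.17864779e-03,  2.07485527e-06]), 'tool_pos': array([0.23489554, 0.57852426, 0.23007555]), 'tool_rot': array([-6.02183456e-01, -3.08269865e+00,  3.00340244e-03]), 'contact_force': array([-0.67889491,  0.37348942, -0.47812861]), 'wrist_torque': array([ 0.02760432, -0.05645192,  0.04049813]), 'grip_force': 0.0, 'opening': 0.08536390359324392}
scene 441.90756269037126 312.2777245815537 202.83491509686274 [ 1.39046198 -0.11525653  0.73086215] [[ 0.23448008  0.9721055  -0.00547729]
 [ 0.55942568 -0.13954185 -0.81705017]
 [-0.79502327  0.18851785 -0.57654056]]
top 401.46503469419196 321.77816908298945 203.5264411270251 [0.23848424 0.10445253 1.41580249] [[ 0.0173875  -0.99984758 -0.00158152]
 [-0.99142722 -0.01703616 -0.12954474]
 [ 0.12949805  0.00382042 -0.99157232]]
```

View pics/top0.png

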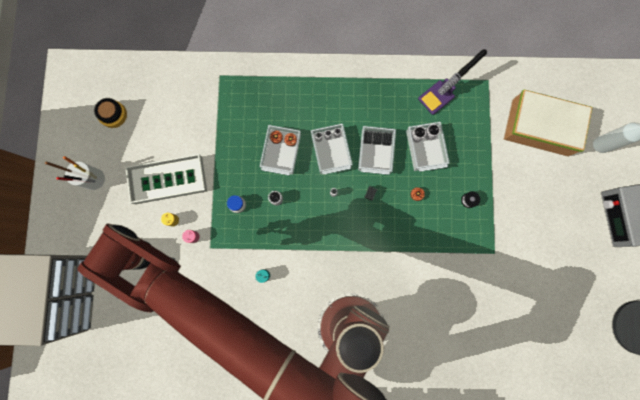

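View pics/scene0.png

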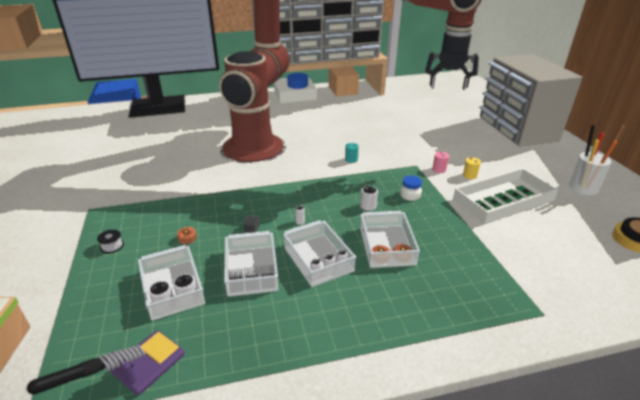

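The top view shows, left to right: jar (236,203), big_cap (275,198), small_cap (334,192), sink (371,193), toroid (418,194) and reel (471,199). The drawers are toroid (280,150), small_cap (332,148), sink (378,150) and big_cap (428,147). I'll measure with depth next.

```bash
cat > h.py <<'E'
import cv2,numpy as np
def cloud(d):
    R=cv2.Rodrigues(np.array(d["rvec"]))[0]; t=np.array(d["tvec"]).ravel()
    v,u=np.mgrid[0:400,0:640]; z=d["depth"]
    P=np.stack([(u-d["cx"])/d["fx"]*z,(v-d["cy"])/d["fy"]*z,z],-1)
    W=(P-t)@R; W[z==0]=np.nan
    return W
def ray(d,u,v,h):
    R=cv2.Rodrigues(np.array(d["rvec"]))[0]; t=np.array(d["tvec"]).ravel()
    c=-R.T@t; r=R.T@np.array([(u-d["cx"])/d["fx"],(v-d["cy"])/d["fy"],1])
    return c+r*(h-c[2])/r[2]
E
python3 - <<'E'
from h import *
top=np.load("top0.npz");sc=np.load("scene0.npz")
T=cloud(top);S=cloud(sc)
print("mat z",np.nanmedian(T[100:110,240:400,2]),np.nanmedian(S[330:350,200:400,2]))
ht=dict(jar=.055,big=.057,small=.049,sink=.035,tor=.027,reel=.036)
px=dict(jar=(236,203),big=(275,198),small=(334,192),sink=(371,193),tor=(418,194),reel=(471,199))
for k,(u,v) in px.items():
    c=ray(top,u,v,ht[k])
    for nm,W in(("t",T),("s",S)):
        m=(np.hypot(W[...,0]-c[0],W[...,1]-c[1])<.045)&(W[...,2]>.012)&(W[...,2]<.08)
        p=W[m]; hi=p[p[:,2]>ht[k]-.012]
        print(k,nm,c[:2].round(3),len(p),p[:,2].max().round(3) if len(p) else 0,len(hi),(hi[:,:2].max(0)+hi[:,:2].min(0)).round(4)/2 if len(hi) else 0,np.ptp(hi[:,:2],axis=0).round(3) if len(hi) else 0,hi[:,:2].mean(0).round(4) if len(hi) else 0)
dp=dict(D_tor=(280,150),D_small=(332,148),D_sink=(378,150),D_big=(428,147))
for k,(u,v) in dp.items():
    c=ray(top,u,v,.048)
    for nm,W in(("t",T),("s",S)):
        m=(abs(W[...,0]-c[0])<.1)&(abs(W[...,1]-c[1])<.085)&(W[...,2]>.038)&(W[...,2]<.053)
        r=cv2.minAreaRect(W[m][:,:2].astype(np.float32)*1000)
        print(k,nm,c[:2].round(3),m.sum(),np.round(r[0],1),np.round(r[1],1),round(r[2],1))
for n,d,(x0,y0,x1,y1) in(("t",top,(210,110,490,230)),("s",sc,(90,160,440,330))):
    im=d["image"][y0:y1,x0:x1,::-1]; f=800/im.shape[1]
    cv2.imwrite(f"pics/crop_{n}.png",cv2.resize(im,None,fx=f,fy=f,interpolation=cv2.INTER_CUBIC))
E
```

```text
mat z 0.0012276176690303882 0.002917710866810787
jar t [0.413 0.403] 252 0.06 195 [0.4148  0.40945] [0.053 0.052] [0.4142 0.4094]
jar s [0.413 0.403] 412 0.06 213 [0.41685 0.4099 ] [0.055 0.054] [0.4218 0.4068]
big t [0.432 0.27 ] 155 0.068 136 [0.43645 0.27375] [0.043 0.042] [0.4364 0.2731]
big s [0.432 0.27 ] 328 0.066 168 [0.4386 0.2718] [0.047 0.043] [0.4445 0.2705]
small t [0.458 0.068] 50 0.056 42 [0.4613 0.0717] [0.023 0.021] [0.461  0.0711]
small s [0.458 0.068] 145 0.055 79 [0.46455 0.07   ] [0.025 0.024] [0.4677 0.0694]
sink t [ 0.459 -0.061] 64 0.04 52 [ 0.46275 -0.05795] [0.05  0.042] [ 0.4617 -0.0586]
sink s [ 0.459 -0.061] 216 0.038 157 [ 0.4655  -0.06075] [0.054 0.043] [ 0.4667 -0.0608]
tor t [ 0.459 -0.226] 137 0.035 133 [ 0.4599 -0.2236] [0.043 0.044] [ 0.4609 -0.2231]
tor s [ 0.459 -0.226] 229 0.03 215 [ 0.46705 -0.2254 ] [0.049 0.046] [ 0.4706 -0.2249]
reel t [ 0.443 -0.408] 215 0.042 206 [ 0.44515 -0.41   ] [0.053 0.053] [ 0.4448 -0.41  ]
reel s [ 0.443 -0.408] 381 0.04 311 [ 0.4461  -0.41045] [0.059 0.055] [ 0.4504 -0.4101]
D_tor t [0.603 0.259] 298 [605.9 262.4] [114.7 164.8] 80.9
D_tor s [0.603 0.259] 655 [607.1 261.6] [114.6 170.2] 80.4
D_small t [0.614 0.077] 393 [612.4  80.8] [163.7 114. ] 13.3
D_small s [0.614 0.077] 968 [613.4  81. ] [166.1 116.2] 13.4
D_sink t [ 0.609 -0.084] 333 [610.8 -78.7] [114. 165.] 84.7
D_sink s [ 0.609 -0.084] 776 [612.1 -79.4] [114.1 166.8] 85.3
D_big t [ 0.623 -0.258] 363 [ 626.8 -260.1] [164.8 116.6] 10.6
D_big s [ 0.623 -0.258] 947 [ 628.7 -260.4] [168.2 114.2] 10.5
```

View pics/crop_t.png

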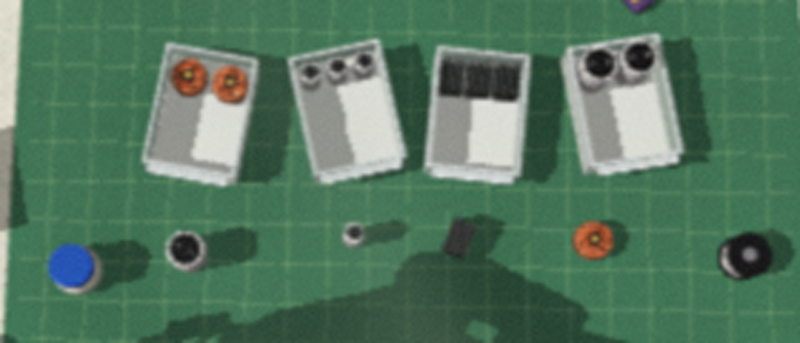

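View pics/crop_s.png

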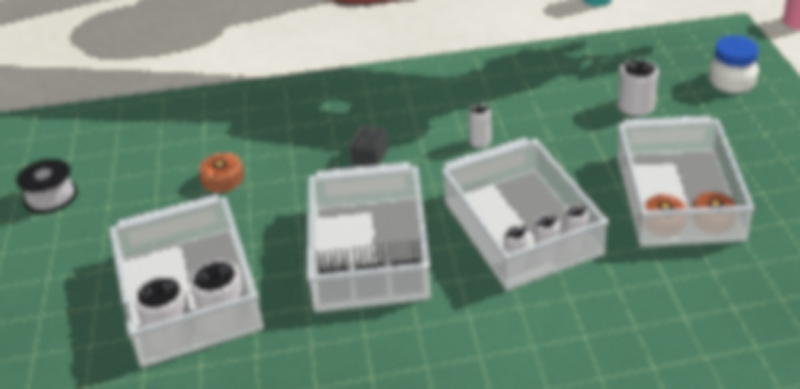

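The crops confirm the matches: 2 toroids in the left drawer, 3 small caps next, 3 sinks, then 2 big caps on the right. The small cap, sink and toroid stand in front of the drawers with clear space around them.

```bash
cat > go.py <<'E'
# usage: go.py x y z yawdeg(of closing axis, mod 180) -> row numbers
import sys,numpy as np
from scipy.spatial.transform import Rotation as Ro
from station import telemetry
o=telemetry.get_obs(); p=o["tool_pos"]; R=Ro.from_rotvec(o["tool_rot"]).as_matrix()
x,y,z,a=map(float,sys.argv[1:5])
cur=np.degrees(np.arctan2(R[1,1],R[0,1])); d=(a-cur+90)%180-90
a2=np.radians(cur+d); Y=np.array([np.cos(a2),np.sin(a2),0]); Z=np.array([0,0,-1.]); X=np.cross(Y,Z)
turn=np.degrees(Ro.from_matrix(R.T@np.c_[X,Y,Z]).as_rotvec())
print("pos",p.round(4),"yaw",cur.round(1),"q6",o["q"][5].round(2),"F",o["contact_force"].round(1),"open",round(o["opening"],4),"grip",round(o["grip_force"],1),"t",round(o["t"],2))
print("turn",(turn/30).round(3),"shift",(R.T@(np.array([x,y,z])-p)/.3).round(4))
E
python3 go.py .437 .272 .16 90
python3 - <<'E'
from h import *
for f in("top0","scene0"):
    W=cloud(np.load(f+".npz"))
    m=(np.hypot(W[...,0]-.464,W[...,1]+.06)<.04)&(W[...,2]>.025)&(W[...,2]<.05)
    print(cv2.minAreaRect(W[m][:,:2].astype(np.float32)*1000))
a=np.radians
for n,x,y,w in(("tor",606.5,262,-9.3),("small",613,81,13.3),("sink",611.5,-79,-5),("big",627.8,-260.3,10.5)):
    c=np.array([x,y]); u=np.array([np.cos(a(w)),np.sin(a(w))])
    print(n,"place",(c+u*(6-26)).round(1),"yaw",w)
E
```

```text
pos [0.2349 0.5785 0.2302] yaw 67.9 q6 -0.12 F [-0.1  0.4 -0.1] open 0.0852 grip 0.0 t 0.1
turn [-0.003 -0.001 -0.737] shift [-1.0087 -0.6928  0.235 ]
((461.99200439453125, -59.20965576171875), (29.823101043701172, 42.93519592285156), 66.33269500732422)
((465.17816162109375, -60.58953094482422), (31.143383026123047, 46.1409912109375), 63.89574432373047)
tor place [586.8 265.2] yaw -9.3
small place [593.5  76.4] yaw 13.3
sink place [591.6 -77.3] yaw -5
big place [ 608.1 -263.9] yaw 10.5
```

```bash
python3 -m pendant '[0,0,-0.2,-0.2,-0.14,0.05,1, 0,0,-0.4,-0.4,-0.28,0.1,1, 0,0,-0.6,-0.6,-0.42,0.15,1, 0,0,-0.737,-0.8,-0.55,0.2,1, 0,0,-0.737,-0.95,-0.66,0.235,1, 0,0,-0.737,-1,-0.6928,0.235,1, 0,0,-0.737,-1,-0.6928,0.235,1, 0,0,-0.737,-1,-0.6928,0.235,1, 0,0,-0.737,-1,-0.6928,0.235,1]' 40 && python3 go.py .437 .272 .02 90
```

```text
t: 1.23
tool_pos: [0.4343, 0.2747, 0.1609]
tool_rot: [-0.003, 3.142, 0.0]
contact_force: [-1.0, 0.1, 0.1]
opening: 0.0855
grip_force: 0.0
pos [0.4343 0.2747 0.1609] yaw 90.1 q6 -1.15 F [-1.   0.1  0.1] open 0.0855 grip 0.0 t 1.23
turn [0.001 0.    0.004] shift [-0.0089 -0.009   0.4698]
```

```bash
python3 -m pendant '[0,0,0,-0.009,-0.009,0.12,1, 0,0,0,-0.009,-0.009,0.24,1, 0,0,0,-0.009,-0.009,0.35,1, 0,0,0,-0.009,-0.009,0.43,1, 0,0,0,-0.009,-0.009,0.47,1, 0,0,0,-0.009,-0.009,0.47,1, 0,0,0,-0.009,-0.009,0.47,0.4, 0,0,0,-0.009,-0.009,0.47,0.3, 0,0,0,-0.009,-0.009,0.47,0.3, 0,0,0,-0.009,-0.009,0.47,0.3, 0,0,0,-0.009,-0.009,0.47,0.3, 0,0,0,-0.009,-0.009,0.47,0.3]' 40; python3 go.py .437 .272 .18 90
```

```text
t: 2.72
tool_pos: [0.4387, 0.2714, 0.0212]
tool_rot: [-0.0, 3.14, 0.002]
contact_force: [-0.8, 0.9, 4.9]
opening: 0.044
grip_force: 41.0
pos [0.4387 0.2714 0.0212] yaw 90.0 q6 -1.16 F [-0.8  0.9  4.9] open 0.044 grip 41.0 t 2.73
turn [0.002 0.004 0.   ] shift [ 0.0045  0.0026 -0.5295]
```

```bash
python3 -m pendant '[0,0,0,0,0,-0.05,0.3, 0,0,0,0,0,-0.15,0.3, 0,0,0,0,0,-0.28,0.3, 0,0,0,0,0,-0.42,0.3, 0,0,0,0,-0.05,-0.5,0.3, 0,0,-0.05,-0.05,-0.15,-0.53,0.3, 0,0,-0.1,-0.1,-0.3,-0.53,0.3, 0,0,-0.15,-0.2,-0.45,-0.53,0.3, 0,0,-0.2,-0.3,-0.6,-0.53,0.3, 0,0,-0.3,-0.4,-0.75,-0.53,0.3, 0,0,-0.35,-0.5,-0.88,-0.53,0.3, 0,0,-0.35,-0.55,-0.95,-0.53,0.3]'; python3 go.py .608 -.264 .18 100.5
```

```text
t: 4.22
tool_pos: [0.6033, -0.0161, 0.1789]
tool_rot: [0.284, -3.128, -0.0]
contact_force: [-0.0, 0.3, -0.2]
opening: 0.044
grip_force: 41.0
pos [ 0.6033 -0.0161  0.1789] yaw 100.4 q6 -1.9 F [-0.   0.3 -0.2] open 0.044 grip 41.0 t 4.22
turn [ 0.    -0.001 -0.004] shift [ 0.1334 -0.8158 -0.0036]
```

```bash
python3 -m pendant '[0,0,0,0.02,-0.1,0,0.3, 0,0,0,0.04,-0.25,0,0.3, 0,0,0,0.07,-0.4,0,0.3, 0,0,0,0.09,-0.55,0,0.3, 0,0,0,0.11,-0.68,0,0.3, 0,0,0,0.13,-0.78,0,0.3, 0,0,0,0.133,-0.816,0,0.3, 0,0,0,0.133,-0.816,0,0.3, 0,0,0,0.133,-0.816,0,0.3]'; python3 go.py .608 -.264 .026 100.5
python3 - <<'E'
from station import optics
import cv2
im=optics.get_image("scene")["image"][60:340,60:440,::-1]
cv2.imwrite("pics/a1.png",cv2.resize(im,None,fx=2,fy=2))
E
```

```text
t: 5.35
tool_pos: [0.6081, -0.2606, 0.1787]
tool_rot: [0.289, -3.128, -0.001]
contact_force: [0.4, 0.1, 0.2]
opening: 0.0441
grip_force: 41.1
pos [ 0.6081 -0.2606  0.1787] yaw 100.6 q6 -2.27 F [0.4 0.1 0.2] open 0.0441 grip 41.1 t 5.35
turn [ 0.002 -0.     0.002] shift [ 0.0023 -0.0114  0.5091]
```

View pics/a1.png

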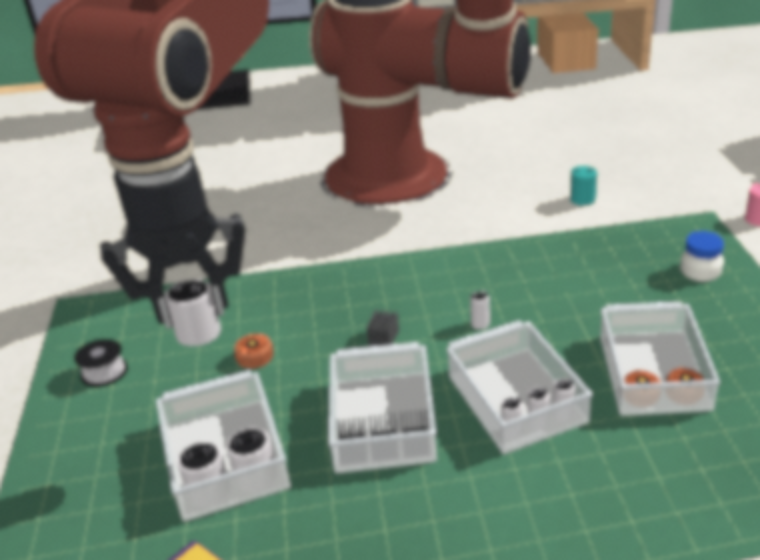

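The can is held at (190,315), in front of and above its drawer, hanging straight.

```bash
python3 -m pendant '[0,0,0,0.002,-0.011,0.1,0.3, 0,0,0,0.002,-0.011,0.2,0.3, 0,0,0,0.002,-0.011,0.3,0.3, 0,0,0,0.002,-0.011,0.38,0.3, 0,0,0,0.002,-0.011,0.43,0.3, 0,0,0,0.002,-0.011,0.46,0.3, 0,0,0,0.002,-0.011,0.48,0.3, 0,0,0,0.002,-0.011,0.49,0.3, 0,0,0,0.002,-0.011,0.5,0.3, 0,0,0,0.002,-0.011,0.503,0.3, 0,0,0,0.002,-0.011,0.506,0.3, 0,0,0,0.002,-0.011,0.506,0.3]'; python3 go.py .608 -.264 .0242 100.5
```

```text
t: 6.9
tool_pos: [0.6081, -0.2655, 0.0271]
tool_rot: [-0.288, 3.128, -0.0]
contact_force: [-0.4, -0.3, -0.4]
opening: 0.0444
grip_force: 41.1
pos [ 0.6081 -0.2655  0.0271] yaw 100.5 q6 -2.28 F [-0.4 -0.3 -0.4] open 0.0444 grip 41.1 t 6.9
turn [-0.  0.  0.] shift [-0.0006  0.0049  0.0097]
```

```bash
python3 -m pendant '[0,0,0,0,0,0.003,0.3, 0,0,0,0,0,0.006,0.3, 0,0,0,0,0,0.008,0.3, 0,0,0,0,0,0.01,0.3, 0,0,0,0,0,0.01,0.3]'; python3 go.py .608 -.264 .0242 100.5
```

```text
t: 7.52
tool_pos: [0.6081, -0.2654, 0.0243]
tool_rot: [0.288, -3.128, 0.0]
contact_force: [-1.7, 0.2, 0.8]
opening: 0.0438
grip_force: 41.1
pos [ 0.6081 -0.2654  0.0243] yaw 100.5 q6 -2.28 F [-1.7  0.2  0.8] open 0.0438 grip 41.1 t 7.53
turn [-0. -0.  0.] shift [-0.0005  0.0048  0.0002]
```

```bash
python3 -m pendant '[0,0,0,0,0,0.002,0.3, 0,0,0,0,0,0.004,0.3, 0,0,0,0,0,0.004,0.3]'
```

```text
t: 7.9
tool_pos: [0.6081, -0.2654, 0.0242]
tool_rot: [0.288, -3.128, -0.0]
contact_force: [-4.6, 1.3, 7.6]
opening: 0.0442
grip_force: 41.7
```

```bash
python3 -m pendant '[0,0,0,0,0,0,0.6, 0,0,0,0,0,0,0.68, 0,0,0,0,0,0,0.68, 0,0,0,0,0,0,0.68, 0,0,0,0,0,-0.06,0.68, 0,0,0,0,0,-0.15,0.68, 0,0,0,0,0,-0.3,0.68, 0,0,0,0,0,-0.45,0.68, 0,0,0,0.03,0.06,-0.5,0.7, 0,0,0.1,0.1,0.2,-0.5,0.7, 0,0,0.2,0.15,0.35,-0.5,0.7, 0,0,0.3,0.2,0.5,-0.5,0.7]'; python3 go.py .463 .0705 .16 90
```

```text
t: 9.4
tool_pos: [0.5213, -0.1279, 0.1745]
tool_rot: [-0.038, 3.139, -0.001]
contact_force: [0.7, 0.3, 0.8]
opening: 0.0596
grip_force: 0.0
pos [ 0.5213 -0.1279  0.1745] yaw 91.4 q6 -1.97 F [0.7 0.3 0.8] open 0.0596 grip 0.0 t 9.4
turn [-0.001  0.004  0.046] shift [0.1784 0.666  0.0474]
```

```bash
python3 -m pendant '[0,0,0.04,0.04,0.15,0.02,0.7, 0,0,0.04,0.08,0.3,0.04,0.7, 0,0,0.04,0.12,0.45,0.05,0.7, 0,0,0.04,0.15,0.58,0.05,0.7, 0,0,0.04,0.178,0.64,0.05,0.7, 0,0,0.04,0.178,0.64,0.05,0.7, 0,0,0.04,0.178,0.64,0.05,0.7]'; python3 go.py .463 .0705 .018 90
python3 - <<'E'
from station import optics
from h import *
d=optics.get_image("scene"); W=cloud(d)
cv2.imwrite("pics/a2.png",cv2.resize(d["image"][100:360,80:440,::-1],None,fx=2,fy=2))
E
```

```text
t: 10.28
tool_pos: [0.4638, 0.0608, 0.1583]
tool_rot: [-0.007, 3.141, -0.001]
contact_force: [1.0, -1.0, -0.4]
opening: 0.0599
grip_force: 0.0
pos [0.4638 0.0608 0.1583] yaw 90.3 q6 -1.6 F [ 1.  -1.  -0.4] open 0.0599 grip 0.0 t 10.28
turn [-0.001  0.002  0.009] shift [0.0029 0.0325 0.4677]
```

View pics/a2.png

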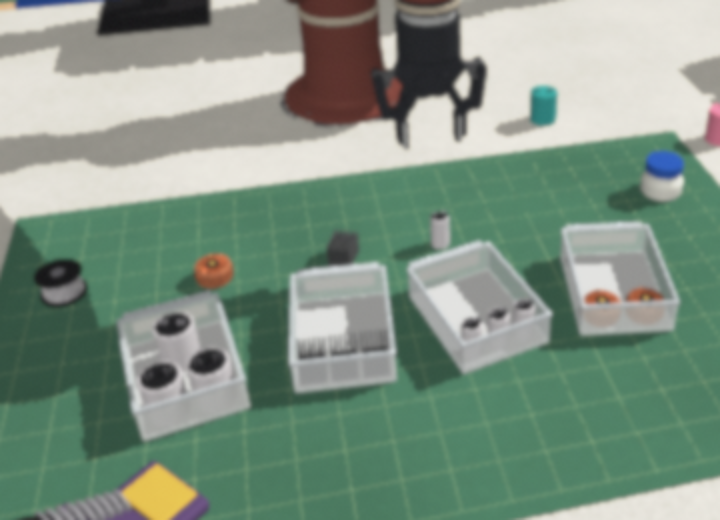

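The big cap stands upright in its drawer at (173,330). The small cap is below the open gripper.

```bash
python3 -m pendant '[0,0,0.01,0.003,0.02,0.1,0.7, 0,0,0.01,0.003,0.03,0.2,0.7, 0,0,0.01,0.003,0.03,0.3,0.7, 0,0,0.01,0.003,0.03,0.4,0.7, 0,0,0.01,0.003,0.03,0.45,0.7, 0,0,0.01,0.003,0.03,0.47,0.7, 0,0,0.01,0.003,0.03,0.47,0.3, 0,0,0.01,0.003,0.03,0.47,0.1, 0,0,0.01,0.003,0.03,0.47,0.1, 0,0,0.01,0.003,0.03,0.47,0.1, 0,0,0.01,0.003,0.03,0.47,0.1, 0,0,0.01,0.003,0.03,0.47,0.1]' 30; python3 go.py .5935 .0764 .18 103.3
```

```text
t: 11.82
tool_pos: [0.4635, 0.0706, 0.0181]
tool_rot: [-0.0, 3.139, -0.0]
contact_force: [0.0, -1.2, 6.0]
opening: 0.0242
grip_force: 29.7
pos [0.4635 0.0706 0.0181] yaw 90.0 q6 -1.58 F [ 0.  -1.2  6. ] open 0.0242 grip 29.7 t 11.82
turn [-0.001  0.005 -0.443] shift [-0.4345  0.0191 -0.5387]
```

```bash
python3 -m pendant '[0,0,0,0,0,-0.05,0.1, 0,0,0,0,0,-0.15,0.1, 0,0,0,0,0,-0.28,0.1, 0,0,0,0,0,-0.42,0.1, 0,0,-0.1,-0.03,0,-0.5,0.1, 0,0,-0.2,-0.12,0.01,-0.53,0.1, 0,0,-0.3,-0.22,0.019,-0.53,0.1, 0,0,-0.44,-0.32,0.019,-0.53,0.1, 0,0,-0.44,-0.4,0.019,-0.53,0.1, 0,0,-0.44,-0.435,0.019,-0.53,0.1, 0,0,-0.44,-0.435,0.019,-0.53,0.1, 0,0,-0.44,-0.435,0.019,-0.53,0.1]'; python3 go.py .5935 .0764 .0211 103.3
```

```text
t: 13.32
tool_pos: [0.592, 0.0764, 0.1758]
tool_rot: [0.361, -3.12, -0.0]
contact_force: [0.6, -0.2, -1.3]
opening: 0.0236
grip_force: 29.5
pos [0.592  0.0764 0.1758] yaw 103.2 q6 -1.8 F [ 0.6 -0.2 -1.3] open 0.0236 grip 29.5 t 13.32
turn [ 0.    -0.001 -0.003] shift [-0.0051 -0.0014  0.5156]
```

```bash
python3 -m pendant '[0,0,0,-0.003,0,0.1,0.1, 0,0,0,-0.003,0,0.2,0.1, 0,0,0,-0.003,0,0.3,0.1, 0,0,0,-0.003,0,0.39,0.1, 0,0,0,-0.003,0,0.44,0.1, 0,0,0,-0.003,0,0.47,0.1, 0,0,0,-0.003,0,0.49,0.1, 0,0,0,-0.003,0,0.5,0.1, 0,0,0,-0.003,0,0.505,0.1, 0,0,0,-0.003,0,0.51,0.1, 0,0,0,-0.003,0,0.512,0.1, 0,0,0,-0.003,0,0.512,0.1]'; python3 go.py .5935 .0764 .0211 103.3
```

```text
t: 14.82
tool_pos: [0.5938, 0.0766, 0.0223]
tool_rot: [-0.361, 3.121, -0.0]
contact_force: [-0.7, 0.4, 0.0]
opening: 0.0242
grip_force: 29.5
pos [0.5938 0.0766 0.0223] yaw 103.2 q6 -1.8 F [-0.7  0.4  0. ] open 0.0242 grip 29.5 t 14.82
turn [-0.     0.    -0.003] shift [ 0.001  -0.0004  0.0039]
```

```bash
python3 -m pendant '[0,0,0,0,0,0.002,0.1, 0,0,0,0,0,0.004,0.1, 0,0,0,0,0,0.006,0.1, 0,0,0,0,0,0.006,0.1]'
```

```text
t: 15.32
tool_pos: [0.5939, 0.0766, 0.0212]
tool_rot: [0.361, -3.121, 0.0]
contact_force: [-2.6, -0.1, 6.0]
opening: 0.0241
grip_force: 29.9
```

```bash
python3 -m pendant '[0,0,0,0,0,0,0.4, 0,0,0,0,0,0,0.55, 0,0,0,0,0,0,0.55, 0,0,0,0,0,0,0.55, 0,0,0,0,0,-0.06,0.55, 0,0,0,0,0,-0.15,0.55, 0,0,0,0,0,-0.3,0.55, 0,0,0,0,0,-0.45,0.55, 0,0,0.2,0.03,-0.06,-0.47,0.7, 0,0,0.4,0.1,-0.2,-0.47,0.7, 0,0,0.6,0.15,-0.3,-0.47,0.7, 0,0,0.6,0.15,-0.3,-0.47,0.7]'; python3 go.py .4645 -.060 .12 65
```

```text
t: 16.82
tool_pos: [0.5705, -0.0231, 0.163]
tool_rot: [0.136, 3.137, -0.001]
contact_force: [0.4, 0.3, 0.2]
opening: 0.0598
grip_force: 0.0
pos [ 0.5705 -0.0231  0.163 ] yaw 85.0 q6 -1.65 F [0.4 0.3 0.2] open 0.0598 grip 0.0 t 16.82
turn [0.    0.004 0.668] shift [ 0.3417 -0.1532  0.1426]
```

```bash
python3 -m pendant '[0,0,0.2,0.1,-0.04,0.02,0.7, 0,0,0.4,0.2,-0.08,0.06,0.7, 0,0,0.6,0.3,-0.12,0.1,0.7, 0,0,0.667,0.342,-0.15,0.14,0.7, 0,0,0.667,0.342,-0.15,0.14,0.7, 0,0,0.667,0.342,-0.15,0.14,0.7]'; python3 go.py .4645 -.060 .012 65
python3 - <<'E'
from station import optics
from h import *
d=optics.get_image("scene")
cv2.imwrite("pics/a3.png",cv2.resize(d["image"][120:320,110:390,::-1],None,fx=2.5,fy=2.5))
W=cloud(d); o=d["image"].astype(int)
m=(np.hypot(W[...,0]-.4645,W[...,1]+.06)<.035)&(W[...,2]>.012)&(W[...,2]<.045)
print(m.sum(),cv2.minAreaRect(W[m][:,:2].astype(np.float32)*1000))
E
```

```text
t: 17.58
tool_pos: [0.4657, -0.0575, 0.1203]
tool_rot: [0.672, 3.067, 0.0]
contact_force: [0.6, 0.5, 0.1]
opening: 0.0595
grip_force: 0.0
pos [ 0.4657 -0.0575  0.1203] yaw 65.3 q6 -1.42 F [0.6 0.5 0.1] open 0.0595 grip 0.0 t 17.57
turn [0.001 0.003 0.009] shift [ 0.0009 -0.0093  0.3611]
217 ((463.82647705078125, -59.749412536621094), (32.3885612487793, 44.60361099243164), 66.03396606445312)
```

View pics/a3.png

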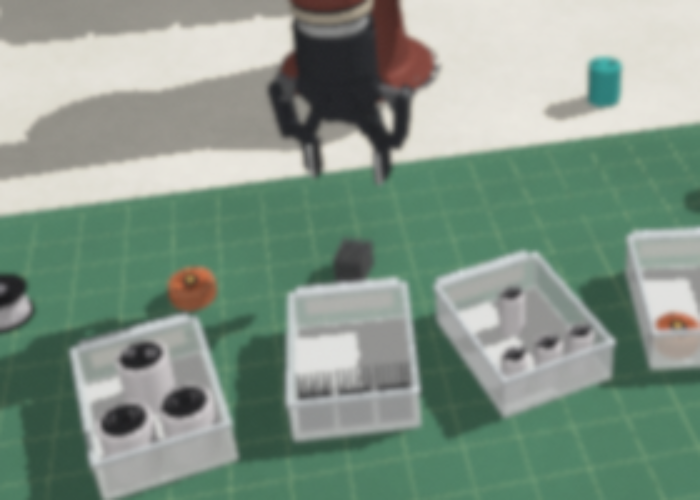

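The small cap is upright at (512,310) and the sink is clear below the gripper.

```bash
python3 -m pendant '[0,0,0.01,0.001,-0.007,0.1,0.7, 0,0,0.01,0.001,-0.007,0.2,0.7, 0,0,0.01,0.001,-0.007,0.29,0.7, 0,0,0.01,0.001,-0.007,0.345,0.7, 0,0,0.01,0.001,-0.007,0.372,0.7, 0,0,0.01,0.001,-0.007,0.372,0.7, 0,0,0.01,0.001,-0.007,0.372,0.4, 0,0,0.01,0.001,-0.007,0.372,0.15, 0,0,0.01,0.001,-0.007,0.372,0.15, 0,0,0.01,0.001,-0.007,0.372,0.15, 0,0,0.01,0.001,-0.007,0.372,0.15, 0,0,0.01,0.001,-0.007,0.372,0.15]' 40; python3 go.py .5916 -.0773 .16 85
```

```text
t: 19.12
tool_pos: [0.4644, -0.0597, 0.009]
tool_rot: [0.682, 3.064, -0.0]
contact_force: [-0.3, 0.5, 6.9]
opening: 0.0294
grip_force: 41.3
pos [ 0.4644 -0.0597  0.009 ] yaw 64.9 q6 -1.42 F [-0.3  0.5  6.9] open 0.0294 grip 41.3 t 19.12
turn [-0.     0.004 -0.67 ] shift [-0.41    0.1269 -0.5023]
```

```bash
python3 -m pendant '[0,0,0,0,0,-0.05,0.15, 0,0,0,0,0,-0.15,0.15, 0,0,0,0,0,-0.28,0.15, 0,0,0,0,0,-0.4,0.15, 0,0,-0.1,-0.03,0.01,-0.48,0.15, 0,0,-0.2,-0.12,0.04,-0.5,0.15, 0,0,-0.35,-0.22,0.07,-0.5,0.15, 0,0,-0.5,-0.32,0.1,-0.5,0.15, 0,0,-0.67,-0.39,0.12,-0.5,0.15, 0,0,-0.67,-0.41,0.127,-0.5,0.15, 0,0,-0.67,-0.41,0.127,-0.5,0.15, 0,0,-0.67,-0.41,0.127,-0.5,0.15]'; python3 go.py .5916 -.0773 .012 85
```

```text
t: 20.62
tool_pos: [0.59, -0.0769, 0.1577]
tool_rot: [-0.138, -3.138, -0.0]
contact_force: [-0.2, -0.5, -0.1]
opening: 0.0291
grip_force: 40.5
pos [ 0.59   -0.0769  0.1577] yaw 85.0 q6 -1.74 F [-0.2 -0.5 -0.1] open 0.0291 grip 40.5 t 20.62
turn [ 0.    -0.001 -0.001] shift [-0.0058 -0.0011  0.4857]
```

```bash
python3 -m pendant '[0,0,0,-0.003,0,0.1,0.15, 0,0,0,-0.003,0,0.2,0.15, 0,0,0,-0.003,0,0.3,0.15, 0,0,0,-0.003,0,0.38,0.15, 0,0,0,-0.003,0,0.42,0.15, 0,0,0,-0.003,0,0.45,0.15, 0,0,0,-0.003,0,0.465,0.15, 0,0,0,-0.003,0,0.475,0.15, 0,0,0,-0.003,0,0.48,0.15, 0,0,0,-0.003,0,0.482,0.15, 0,0,0,-0.003,0,0.482,0.15]'; python3 go.py .5916 -.0773 .012 85
```

```text
t: 22.0
tool_pos: [0.5919, -0.0772, 0.0134]
tool_rot: [0.137, 3.138, -0.0]
contact_force: [0.1, -0.4, 0.6]
opening: 0.0295
grip_force: 40.5
pos [ 0.5919 -0.0772  0.0134] yaw 85.0 q6 -1.74 F [ 0.1 -0.4  0.6] open 0.0295 grip 40.5 t 22.0
turn [-0.     0.001 -0.   ] shift [ 0.001  -0.0005  0.0048]
```

```bash
python3 -m pendant '[0,0,0,0,0,0.002,0.15, 0,0,0,0,0,0.004,0.15, 0,0,0,0,0,0.006,0.15, 0,0,0,0,0,0.006,0.15]'
```

```text
t: 22.5
tool_pos: [0.5918, -0.0771, 0.012]
tool_rot: [-0.137, -3.138, 0.0]
contact_force: [-4.2, 1.0, 5.7]
opening: 0.0292
grip_force: 41.3
```

```bash
python3 -m pendant '[0,0,0,0,0,0,0.4, 0,0,0,0,0,0,0.55, 0,0,0,0,0,0,0.55, 0,0,0,0,0,0,0.55, 0,0,0,0,0,-0.06,0.55, 0,0,0,0,0,-0.15,0.55, 0,0,0,0,0,-0.3,0.55, 0,0,0,0,0,-0.43,0.55, 0,0,0,0.03,-0.03,-0.45,0.9, 0,0,0,0.1,-0.15,-0.45,0.9, 0,0,0,0.15,-0.25,-0.45,0.9, 0,0,0,0.15,-0.25,-0.45,0.9]'; python3 go.py .4645 -.2245 .12 90
```

```text
t: 24.0
tool_pos: [0.5387, -0.1493, 0.1458]
tool_rot: [-0.142, -3.137, -0.0]
contact_force: [-0.7, 0.6, -0.2]
opening: 0.0769
grip_force: 0.0
pos [ 0.5387 -0.1493  0.1458] yaw 84.8 q6 -1.88 F [-0.7  0.6 -0.2] open 0.0769 grip 0.0 t 24.0
turn [ 0.    -0.002 -0.173] shift [ 0.2235 -0.2719  0.0862]
```

```bash
python3 -m pendant '[0,0,-0.05,0.06,-0.08,0.02,0.9, 0,0,-0.1,0.12,-0.16,0.05,0.9, 0,0,-0.173,0.18,-0.23,0.08,0.9, 0,0,-0.173,0.22,-0.265,0.085,0.9, 0,0,-0.173,0.22,-0.265,0.085,0.9, 0,0,-0.173,0.22,-0.265,0.085,0.9]'; python3 go.py .4645 -.2245 .003 90
python3 - <<'E'
from station import optics
from h import *
d=optics.get_image("scene")
cv2.imwrite("pics/a4.png",cv2.resize(d["image"][120:320,110:390,::-1],None,fx=2.5,fy=2.5))
W=cloud(d)
m=(np.hypot(W[...,0]-.4645,W[...,1]+.2245)<.04)&(W[...,2]>.012)&(W[...,2]<.045)
print(m.sum(),W[m].min(0),W[m].max(0))
E
```

```text
t: 24.75
tool_pos: [0.4684, -0.221, 0.1215]
tool_rot: [-0.006, 3.141, -0.0]
contact_force: [0.0, 0.2, -0.2]
opening: 0.0768
grip_force: 0.0
pos [ 0.4684 -0.221   0.1215] yaw 90.2 q6 -2.16 F [ 0.   0.2 -0.2] open 0.0768 grip 0.0 t 24.75
turn [-0.     0.002  0.007] shift [ 0.0136 -0.0116  0.3948]
235 [ 0.44332982 -0.2489065   0.01215404] [ 0.48939682 -0.20257556  0.03096424]
```

View pics/a4.png

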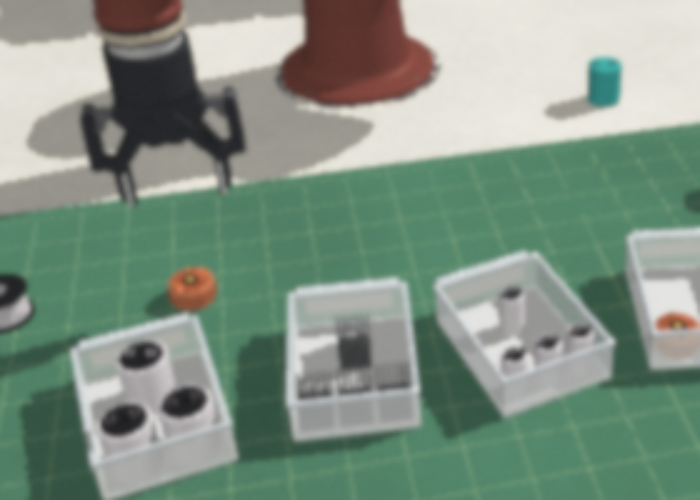

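The sink sits in its drawer at (353,340), base down. The toroid is at (193,288), under the gripper.

```bash
python3 -m pendant '[0,0,0.005,0.006,-0.013,0.1,0.9, 0,0,0.005,0.006,-0.013,0.2,0.9, 0,0,0.005,0.006,-0.013,0.29,0.9, 0,0,0.005,0.006,-0.013,0.35,0.9, 0,0,0.005,0.006,-0.013,0.375,0.9, 0,0,0.005,0.006,-0.013,0.385,0.9, 0,0,0.005,0.006,-0.013,0.39,0.9, 0,0,0.005,0.006,-0.013,0.39,0.9]' 60; python3 go.py .466 -.2255 .003 90
```

```text
t: 25.8
tool_pos: [0.4664, -0.2256, 0.0046]
tool_rot: [-0.001, 3.14, -0.001]
contact_force: [-0.4, -1.2, -0.3]
opening: 0.077
grip_force: 0.0
pos [ 0.4664 -0.2256  0.0046] yaw 90.0 q6 -2.17 F [-0.4 -1.2 -0.3] open 0.077 grip 0.0 t 25.8
turn [-0.001  0.002  0.001] shift [0.0014 0.0004 0.0055]
```

```bash
python3 -m pendant '[0,0,0,0,0,0.004,0.7, 0,0,0,0,0,0.004,0.5, 0,0,0,0,0,0.004,0.3, 0,0,0,0,0,0.004,0.3, 0,0,0,0,0,0.004,0.3, 0,0,0,0,0,0.004,0.3]' 60; python3 go.py .466 -.2255 .16 90
```

```text
t: 26.55
tool_pos: [0.4664, -0.2257, 0.0034]
tool_rot: [-0.001, 3.141, -0.001]
contact_force: [-0.1, -0.3, 6.6]
opening: 0.0445
grip_force: 61.7
pos [ 0.4664 -0.2257  0.0034] yaw 90.0 q6 -2.17 F [-0.1 -0.3  6.6] open 0.0445 grip 61.7 t 26.55
turn [-0.002  0.002  0.001] shift [ 8.000e-04  3.000e-04 -5.219e-01]
```

```bash
python3 -m pendant '[0,0,0,0,0,-0.04,0.3, 0,0,0,0,0,-0.13,0.3, 0,0,0,0,0,-0.26,0.3, 0,0,0,0,0,-0.4,0.3, 0,0,0,-0.02,0.03,-0.5,0.3, 0,0,0,-0.06,0.12,-0.52,0.3, 0,0,0.05,-0.12,0.26,-0.52,0.3, 0,0,0.1,-0.18,0.4,-0.52,0.3, 0,0,0.15,-0.24,0.55,-0.52,0.3, 0,0,0.2,-0.3,0.69,-0.52,0.3, 0,0,0.25,-0.36,0.8,-0.52,0.3, 0,0,0.3,-0.4,0.87,-0.52,0.3]'; python3 go.py .587 .265 .16 80.7
```

```text
t: 28.05
tool_pos: [0.5855, 0.0377, 0.1581]
tool_rot: [-0.244, -3.13, -0.001]
contact_force: [0.2, -0.4, -2.0]
opening: 0.0446
grip_force: 61.6
pos [0.5855 0.0377 0.1581] yaw 81.1 q6 -1.48 F [ 0.2 -0.4 -2. ] open 0.0446 grip 61.6 t 28.05
turn [ 0.    -0.003  0.013] shift [ 0.1124  0.7493 -0.0061]
```

```bash
python3 -m pendant '[0,0,0,0.02,0.13,0,0.3, 0,0,0,0.04,0.27,0,0.3, 0,0,0,0.06,0.41,0,0.3, 0,0,0.01,0.08,0.55,0,0.3, 0,0,0.01,0.1,0.67,0,0.3, 0,0,0.01,0.112,0.73,0,0.3, 0,0,0.01,0.112,0.73,0,0.3, 0,0,0.01,0.112,0.73,0,0.3, 0,0,0.01,0.112,0.73,0,0.3]'; python3 go.py .587 .265 .0064 80.7
python3 - <<'E'
from station import optics
from h import *
d=optics.get_image("scene")
cv2.imwrite("pics/a5.png",cv2.resize(d["image"][80:320,110:440,::-1],None,fx=2.4,fy=2.4))
E
```

```text
t: 29.18
tool_pos: [0.5869, 0.2561, 0.1587]
tool_rot: [-0.256, -3.131, 0.001]
contact_force: [-0.3, 0.4, -2.0]
opening: 0.0448
grip_force: 61.7
pos [0.5869 0.2561 0.1587] yaw 80.6 q6 -1.11 F [-0.3  0.4 -2. ] open 0.0448 grip 61.7 t 29.18
turn [-0.001 -0.    -0.002] shift [0.0044 0.0295 0.5076]
```

View pics/a5.png

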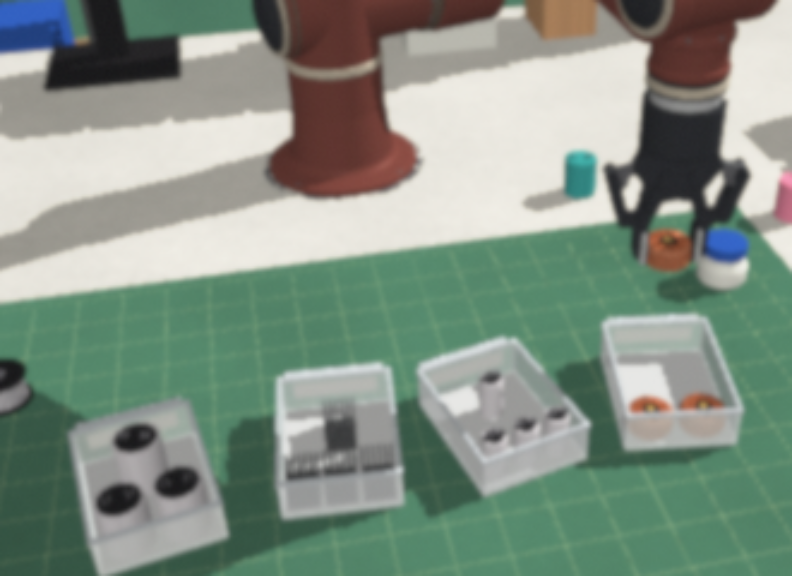

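The toroid is held level at (668,250), above its drawer; the jar only appears close because of the viewing angle.

```bash
python3 -m pendant '[0,0,0,0.004,0.014,0.06,0.3, 0,0,0,0.004,0.027,0.15,0.3, 0,0,0,0.004,0.027,0.25,0.3, 0,0,0,0.004,0.027,0.34,0.3, 0,0,0,0.004,0.027,0.41,0.3, 0,0,0,0.004,0.027,0.45,0.3, 0,0,0,0.004,0.027,0.475,0.3, 0,0,0,0.004,0.027,0.487,0.3, 0,0,0,0.004,0.027,0.495,0.3, 0,0,0,0.004,0.027,0.5,0.3, 0,0,0,0.004,0.027,0.502,0.3, 0,0,0,0.004,0.027,0.502,0.3]'; python3 go.py .587 .265 .0064 80.7
```

```text
t: 30.72
tool_pos: [0.5869, 0.2656, 0.0083]
tool_rot: [0.254, 3.131, 0.0]
contact_force: [-0.5, 0.4, -2.8]
opening: 0.0443
grip_force: 61.7
pos [0.5869 0.2656 0.0083] yaw 80.7 q6 -1.1 F [-0.5  0.4 -2.8] open 0.0443 grip 61.7 t 30.73
turn [0.    0.001 0.001] shift [-0.0005 -0.0019  0.0064]
```

```bash
python3 -m pendant '[0,0,0,0,0,0.002,0.3, 0,0,0,0,0,0.004,0.3, 0,0,0,0,0,0.006,0.3, 0,0,0,0,0,0.008,0.3, 0,0,0,0,0,0.008,0.3]'
```

```text
t: 31.35
tool_pos: [0.5868, 0.2656, 0.0065]
tool_rot: [-0.254, -3.131, 0.0]
contact_force: [-4.6, -1.6, 5.9]
opening: 0.0448
grip_force: 62.1
```

```bash
python3 -m pendant '[0,0,0,0,0,0,0.6, 0,0,0,0,0,0,0.68, 0,0,0,0,0,0,0.68, 0,0,0,0,0,0,0.68, 0,0,0,0,0,-0.05,0.68, 0,0,0,0,0,-0.15,0.68, 0,0,0,0,0,-0.3,0.68, 0,0,0,0,0,-0.45,0.68, 0,0,0,0.05,0,-0.58,0.68, 0,0,0,0.2,0.05,-0.65,0.68, 0,0,0,0.35,0.1,-0.65,0.68, 0,0,0,0.4,0.1,-0.65,0.68]'
python3 -m pendant '[0,0,0,0.1,0.15,0,0.68, 0,0,0,0.15,0.3,0,0.68, 0,0,0,0.15,0.45,0,0.68, 0,0,0,0.15,0.6,0,0.68, 0,0,0,0.15,0.6,0,0.68, 0,0,0,0.15,0.6,0,0.68]'
python3 - <<'E'
from station import optics
from h import *
for n,(x0,y0,x1,y1) in(("scene",(90,140,450,330)),("top",(210,110,490,230))):
    d=optics.get_image(n); im=d["image"][y0:y1,x0:x1,::-1]; f=800/(x1-x0)
    cv2.imwrite(f"pics/f_{n}.png",cv2.resize(im,None,fx=f,fy=f,interpolation=cv2.INTER_CUBIC))
    W=cloud(d)
    for k,x,y,h in(("big",.608,-.265,.067),("small",.5938,.0766,.059),("sink",.5918,-.0771,.038),("tor",.5868,.2656,.03),("jar",.416,.41,.055),("reel",.446,-.41,.036)):
        m=(np.hypot(W[...,0]-x,W[...,1]-y)<.036)&(W[...,2]>h-.016)&(W[...,2]<h+.012); p=W[m]
        print(n,k,m.sum(),((p.min(0)+p.max(0))/2).round(3),np.ptp(p,axis=0).round(3),p[:,2].max().round(3))
E
```

```text
t: 32.85
tool_pos: [0.4717, 0.3156, 0.2024]
tool_rot: [0.25, 3.13, 0.002]
contact_force: [0.1, -0.6, -0.1]
opening: 0.0581
grip_force: 0.0
t: 33.6
tool_pos: [0.4581, 0.4987, 0.2006]
tool_rot: [-0.254, -3.131, 0.001]
contact_force: [0.4, -1.1, 1.5]
opening: 0.0582
grip_force: 0.0
scene big 271 [ 0.608 -0.264  0.06 ] [0.046 0.045 0.018] 0.069
scene small 77 [0.595 0.078 0.051] [0.025 0.024 0.015] 0.058
scene sink 105 [ 0.593 -0.075  0.031] [0.047 0.033 0.019] 0.041
scene tor 243 [0.586 0.267 0.024] [0.049 0.045 0.02 ] 0.034
scene jar 224 [0.416 0.41  0.049] [0.057 0.055 0.018] 0.058
scene reel 331 [ 0.448 -0.412  0.03 ] [0.058 0.055 0.02 ] 0.04
top big 134 [ 0.605 -0.263  0.059] [0.045 0.044 0.015] 0.066
top small 40 [0.592 0.079 0.051] [0.022 0.024 0.012] 0.057
top sink 68 [ 0.591 -0.075  0.032] [0.045 0.032 0.021] 0.043
top tor 139 [0.583 0.263 0.025] [0.046 0.052 0.02 ] 0.035
top jar 198 [0.415 0.41  0.051] [0.052 0.052 0.023] 0.063
top reel 206 [ 0.446 -0.411  0.032] [0.055 0.056 0.023] 0.043
```

View pics/f_scene.png

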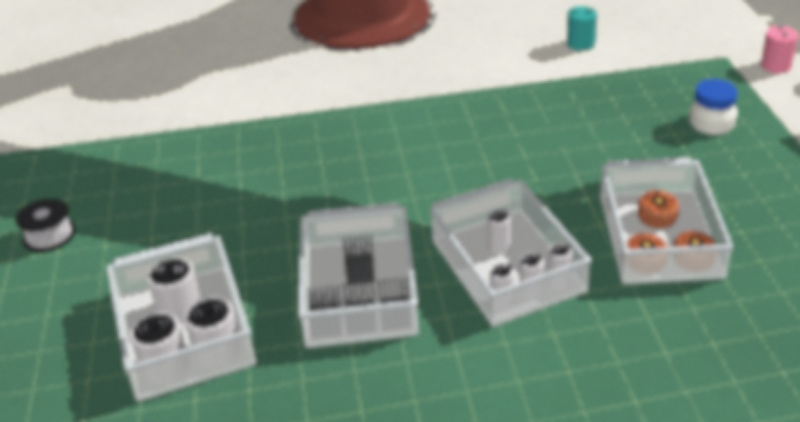

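View pics/f_top.png

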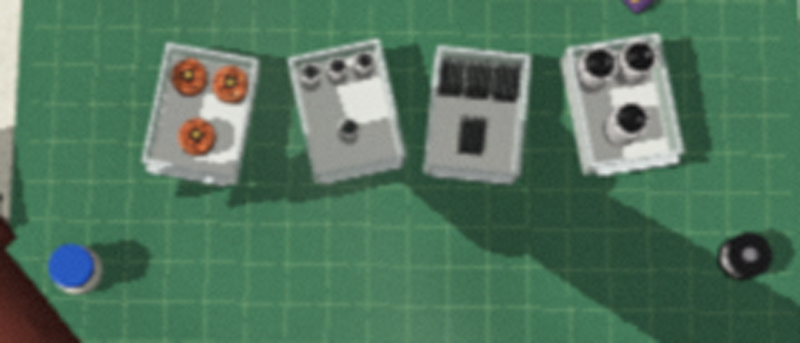

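All four parts stand flat in front of their own stock: in the top crop at (197,135), (348,130), (472,135) and (630,120). The jar and reel have not moved.

```bash
python3 -c "
from station import ctrl
print(ctrl.finish_job())"
```

```text
the job is handed in; nothing more can be done
None
```

All four parts are upright in their matching drawers, in the free space in front of the stock; the reel and jar were left untouched, and the job is handed in at about 34 s of the 112 s allowed.

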